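# Put each paintbrush away on the brush rest of its colour

### The job

Put the three paintbrushes away, each lengthways on the brush rest painted in the colour of its handle (red, blue, yellow), lying down in both notches with the middle of the brush between the two uprights; the bristles may point either way. Leave the pencil, the marker and the dowel where they lie.

Things in the scene. Friction and masses are not known exactly. Their poses are not given: they have to be found in the camera images.
- brush_red: paintbrush, red handle, dark brown bristles, lying flat, 212 mm long, 10 mm wide and thick, about 26 g. Origin: on its underside, middle of its length. y runs along it to the handle's end: handle y = -30 to +106 mm, metal ferrule -65 to -30, soft bristles -106 to -65 (they bear nothing). Balances at y = +20 mm: grip there, across the width. z up as it lies; it may roll.
- brush_blue: paintbrush, dark blue handle, brown bristles, lying flat, 192 mm long, 10 mm wide and thick, about 26 g. Origin: on its underside, middle of its length. y runs along it to the handle's end: handle y = -30 to +96 mm, metal ferrule -65 to -30, soft bristles -96 to -65 (they bear nothing). Balances at y = +20 mm: grip there, across the width. z up as it lies; it may roll.
- brush_yellow: paintbrush, yellow (ochre) handle, pale bristles, lying flat, 222 mm long, 10 mm wide and thick, about 26 g. Origin: on its underside, middle of its length. y runs along it to the handle's end: handle y = -30 to +111 mm, metal ferrule -65 to -30, soft bristles -111 to -65 (they bear nothing). Balances at y = +20 mm: grip there, across the width. z up as it lies; it may roll.
- rest_red: fixed brush rest: wooden foot 54 x 100 x 8 mm, two red uprights at y = -35 and +35 mm, 10 mm thick along y, only the foot between them. Origin: centre of its underside; y along its length. Notch atop each: flat floor 24 mm wide, 34 mm above the bench, sides flaring to 42 mm at the top, 53 mm up (50 mm over all). A brush lies along y in both notches.
- rest_blue: fixed brush rest: wooden foot 54 x 100 x 8 mm, two blue uprights at y = -35 and +35 mm, 10 mm thick along y, only the foot between them. Origin: centre of its underside; y along its length. Notch atop each: flat floor 24 mm wide, 34 mm above the bench, sides flaring to 42 mm at the top, 53 mm up (50 mm over all). A brush lies along y in both notches.
- rest_yellow: fixed brush rest: wooden foot 54 x 100 x 8 mm, two yellow uprights at y = -35 and +35 mm, 10 mm thick along y, only the foot between them. Origin: centre of its underside; y along its length. Notch atop each: flat floor 24 mm wide, 34 mm above the bench, sides flaring to 42 mm at the top, 53 mm up (50 mm over all). A brush lies along y in both notches.
- pencil: red pencil, 142 mm long, 7 mm thick, lying flat; not a brush, to be left alone. Origin: middle of its length, on its underside; y along it
- marker: white paint marker with dark green cap, 141 mm long, 16 mm thick, lying; not a brush, to be left alone. Origin: middle of its length, on its underside; y along it
- dowel: brown-red painted wooden dowel with bare ends, 132 mm long, 17 mm thick, lying; not a brush, to be left alone. Origin: middle of its length, on its underside; y along it
There are look-alikes about, which are no part of the job. What is shaped like the brush_red but orange or turquoise is not meant.

How it is judged:
At the end, for the whole second after the job is handed in: Each brush is at rest in both notches of the rest of its colour: the brush's origin within 12 mm of the rest's centre line, within 35 mm of its centre along it and 31 to 47 mm above its underside, the brush within 0.2 rad of the rest's length, either way round (x of brush_red in the frame of rest_red between -0.012 and 0.012 m and y of brush_red in the frame of rest_red between -0.035 and 0.035 m and z of brush_red in the frame of rest_red between 0.031 and 0.047 m and angle between the y axis of brush_red and the y axis of rest_red, either way round below 0.2 rad and linear speed of each of brush_red, brush_blue, brush_yellow below 0.02 m/s and angular speed of each of brush_red, brush_blue, brush_yellow below 0.3 rad/s and x of brush_blue in the frame of rest_blue between -0.012 and 0.012 m and y of brush_blue in the frame of rest_blue between -0.035 and 0.035 m and z of brush_blue in the frame of rest_blue between 0.031 and 0.047 m and angle between the y axis of brush_blue and the y axis of rest_blue, either way round below 0.2 rad and x of brush_yellow in the frame of rest_yellow between -0.012 and 0.012 m and y of brush_yellow in the frame of rest_yellow between -0.035 and 0.035 m and z of brush_yellow in the frame of rest_yellow between 0.031 and 0.047 m and angle between the y axis of brush_yellow and the y axis of rest_yellow, either way round below 0.2 rad); the robot touches nothing.
It fails at once if the pencil is moved by more than 20 mm (distance of pencil from where it was at the start of the episode above 0.02 m).
It fails at once if the marker is moved by more than 20 mm (distance of marker from where it was at the start of the episode above 0.02 m).
It fails at once if the dowel is moved by more than 20 mm (distance of dowel from where it was at the start of the episode above 0.02 m).
It also fails if it takes over 80 s, if anything falls off the work surface, if the arm or the gripper's body presses on something with over 40 N, if the wrist force passes 120 N, or if a joint passes its speed limit or range.

### The arm

A 6-joint arm with a two-finger parallel gripper is mounted at the origin on a cart in front of the work surface, level with it; the furniture and walls round the work are solid. World frame = base frame: x ahead of the robot, y to its left, z up, the work surface at z = 0. Lengths are in m, angles in rad, forces in N, time in s.
With the tool pointing down it reaches from about 0.35 to 0.775 m from the base axis. Payload 5.5 kg.
Tool frame: the origin (TCP) lies midway between the tips of the shut fingers; the grasp point (between the pads) lies 19 mm behind it; z points along the fingers, y is the direction in which the jaws open and shut (so a half turn about z gives the same grasp; the last joint's range is limited). The gripper opens to 85 mm and grips with 20 to 120 N. Pads are 22 mm wide; open, the fingers measure 114 mm over their backs; the gripper's body (76 mm by 85 mm) begins 54 mm behind the grasp point. The pads swing forward as they close: fully open they stand 13 mm farther back than shut.
Start: joints at [-1.449, 0.313, 0.046, 1.304, 0, 1.431], TCP at [0.149, -0.555, 0.231] pointing down, gripper open.
Joint ranges: [-2.76, 2.76], [-0.86, 1.69], [-1.03, 1.26], [-2.2, 2.34], [-1.47, 1.5], [-3.14, 3.14]. Speed limits (rad/s): [2.57, 2.57, 3.14, 3.14, 3.14, 3.14].

### API

Orientations are given as a unit quaternion [x, y, z, w].
In Python, from rig import manip gives the robot as it stands. Calls block until the motion is done:
- manip.reach(position, orientation): joint-space move of the TCP to a pose.
- manip.move_l(position, rot=None, feed=0.15, max_force=None): straight line of the TCP; rot=None keeps the orientation; feed is the mean speed in m/s. With max_force (N) it stops when the force on the tool has changed by that much, and returns True; else False.
- manip.set_joints(angles): joint-space move.
- manip.open() and manip.clamp(squeeze=None): open the fingers fully, or close them until they stop; squeeze is the grip in N (None keeps the last).
- manip.pause(seconds).
- manip.inverse_kinematics(position, orientation): joint angles nearest the present ones, or None.
- manip.capture(name): name is "scene" or "side" or "wrist"; returns a dict with "image" (400x640x3 uint8, red, green, blue), "fovy" (degrees; the focal length in pixels is half the picture's height over the tangent of half this angle, whatever the lens; pixels are square), "cx", "cy" (the principal point, pixels), "rvec" (rotation vector, rad) and "tvec" (3), from world to camera coordinates, as OpenCV has them. Camera axes: x right, y down, z forward; pixel columns grow to the right and rows downward; lengths in m; the calibration is good to about 2 mm. A picture is of the moment at which its call begins. There is no depth.
A pose or a line that the arm cannot do raises manip.IKError and nothing moves.
- manip.hand_in(): hands the job in, once; it reports no verdict.
Readings, each from a call of its own:
- manip.get_t(): time.
- manip.get_qpos(): joint angles.
- manip.get_qd(): joint speeds.
- manip.get_tau(): joint torques, N m.
- manip.get_ee_pos(): TCP position.
- manip.get_tool_rot(): TCP orientation.
- manip.get_wrist_force(): force on the tool from outside, world axes, zero at the start.
- manip.get_torque(): the same for the moment, N m.
- manip.get_gripper_width(): finger opening in m.
Only numpy, scipy, OpenCV 4.12 (cv2) and the standard library are available. Lean on these libraries where they do the work, as an engineer would, in place of code of your own. Each camera call takes 0.05 s, during which the arm holds its last target.

## Working session

There is one attempt and no reset: what is moved stays moved. The work goes in short steps, each a Python script; the robot and the scene stay as the last script left them, time stands still between calls to the robot, and variables do not carry over. Pictures are saved under pics/ and viewed, and the job is handed in when it is done.

```bash
ls; mkdir -p pics; python3 - <<'E'
from rig import manip
import cv2,pickle
for n in ("scene","side","wrist"):
    c=manip.capture(n); pickle.dump(c,open(n+'0.pkl','wb'))
    cv2.imwrite(f'pics/{n}0.png',c['image'][:,:,::-1])
    print(n,c['fovy'],c['cx'],c['cy'],c['rvec'],c['tvec'])
print(manip.get_t(),manip.get_tool_rot(),manip.get_ee_pos())
E
```

```text
pics
scene 52.18613795187814 319.9131871133408 198.63589457661834 [ 2.0669619  -1.16037745  0.50420545] [-0.4298933   0.2326647   0.87571829]
side 50.2222165772411 322.9402621143204 202.1758201626392 [ 2.23261358 -0.07148304  0.06601682] [-0.46104699 -0.09701833  1.14482074]
wrist 66.06490985240875 319.16663879360766 201.81160122056932 [-2.27858105  1.74869161  0.28704063] [-0.5746434  -0.04264886  0.37964736]
0.15 [ 9.91444028e-01  1.30530707e-01  3.20232530e-06 -6.88251953e-04] [ 0.14877582 -0.55503305  0.23061197]
```

View pics/scene0.png

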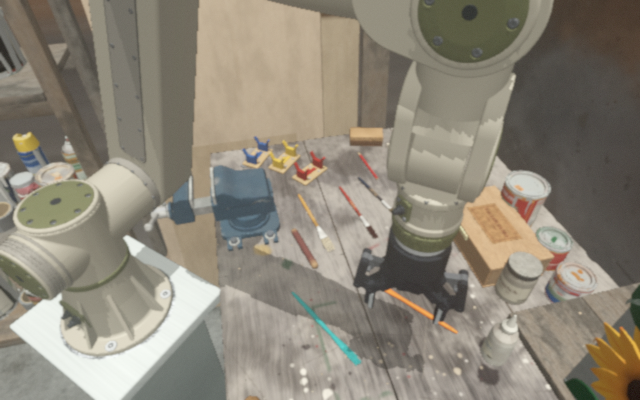

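View pics/side0.png

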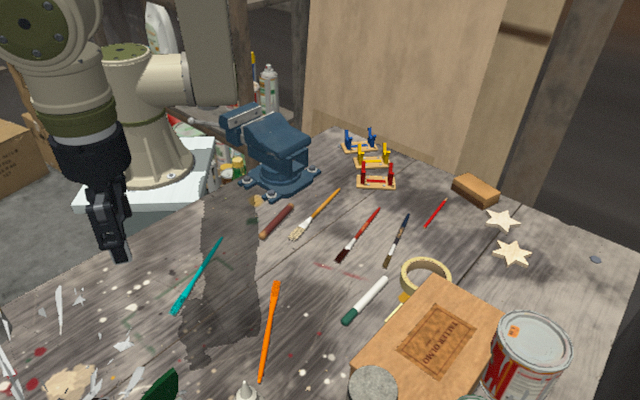

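View pics/wrist0.png

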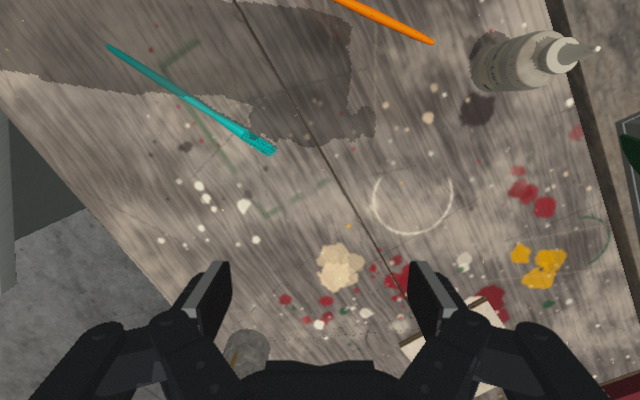

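The side view shows everything: the yellow brush runs (290,237)-(340,190), the red one (337,260)-(380,208) and the blue one (385,265)-(408,215). The rests are at (360,140) blue, (372,155) yellow and (376,175) red. Turquoise (200,275) and orange (270,330) are the look-alikes; the pencil is at (435,212), the dowel at (277,221) and the marker at (365,300). Next I'll enlarge these and cast rays.

```bash
cat > h.py <<'E'
import numpy as np,cv2,pickle
def K(c):
    f=200/np.tan(np.radians(c['fovy'])/2)
    return np.array([[f,0,c['cx']],[0,f,c['cy']],[0,0,1]])
def ray(c,uv,z):
    R=cv2.Rodrigues(np.array(c['rvec'],float))[0]; t=np.array(c['tvec'],float)
    o=-R.T@t; uv=np.atleast_2d(uv).astype(float)
    d=np.c_[uv,np.ones(len(uv))]@np.linalg.inv(K(c)).T@R
    return o+d*((z-o[2])/d[:,2])[:,None]
def proj(c,P):
    return cv2.projectPoints(np.atleast_2d(P).astype(float),np.array(c['rvec'],float),np.array(c['tvec'],float),K(c),None)[0][:,0]
E
python3 - <<'E'
from h import *
s=pickle.load(open('side0.pkl','rb')); c=pickle.load(open('scene0.pkl','rb'))
for n,uv in dict(yb=(290,237),yh=(340,190),rb=(337,260),rh=(380,208),bb=(385,265),bh=(408,215),p1=(425,226),p2=(446,198),d1=(262,236),d2=(293,206),m1=(345,322),m2=(388,279)).items(): print(n,ray(s,uv,.005).round(3))
for n,uv in dict(rl=(362,165),rr=(391,165),yl=(360,147),yr=(388,147),bl=(347,132),br=(374,131)).items(): print(n,ray(s,uv,.05).round(3))
im=s['image'][:,:,::-1]; cv2.imwrite('pics/crop1.png',cv2.resize(im[115:275,255:455],None,fx=4,fy=4,interpolation=2)[:600])
cv2.imwrite('pics/crop1.png',cv2.resize(im[120:270,255:455],None,fx=4,fy=4,interpolation=2))
im=c['image'][:,:,::-1]; cv2.imwrite('pics/crop2.png',cv2.resize(im[125:275,230:430],None,fx=4,fy=4,interpolation=2))
E
```

```text
yb [[ 0.368 -0.305  0.005]]
yh [[ 0.495 -0.137  0.005]]
rb [[ 0.463 -0.379  0.005]]
rh [[ 0.583 -0.214  0.005]]
bb [[ 0.559 -0.398  0.005]]
bh [[ 0.644 -0.243  0.005]]
p1 [[ 0.673 -0.283  0.005]]
p2 [[ 0.753 -0.182  0.005]]
d1 [[ 0.307 -0.298  0.005]]
d2 [[ 0.376 -0.196  0.005]]
m1 [[ 0.462 -0.532  0.005]]
m2 [[ 0.558 -0.436  0.005]]
rl [[ 0.553 -0.094  0.05 ]]
rr [[ 0.627 -0.097  0.05 ]]
yl [[ 0.561 -0.006  0.05 ]]
yr [[ 0.637 -0.009  0.05 ]]
bl [[0.536 0.078 0.05 ]]
br [[0.614 0.082 0.05 ]]
```

View pics/crop1.png

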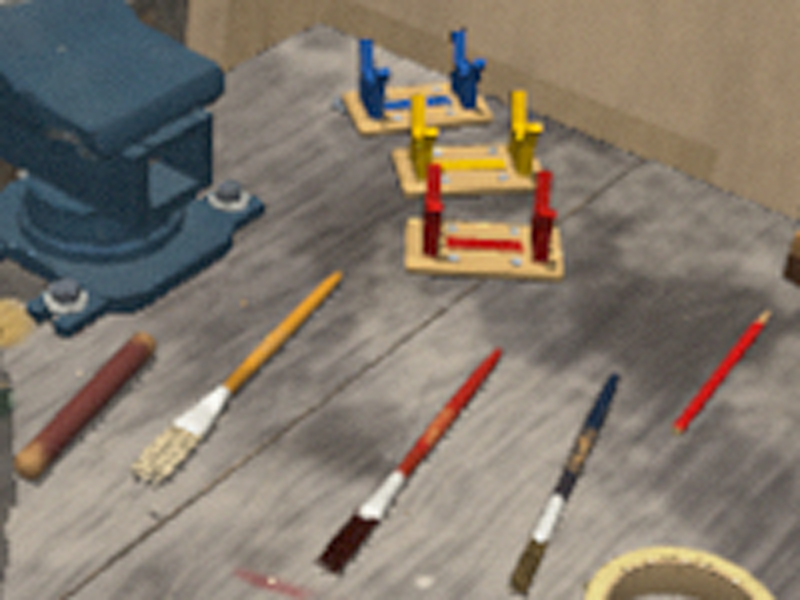

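View pics/crop2.png

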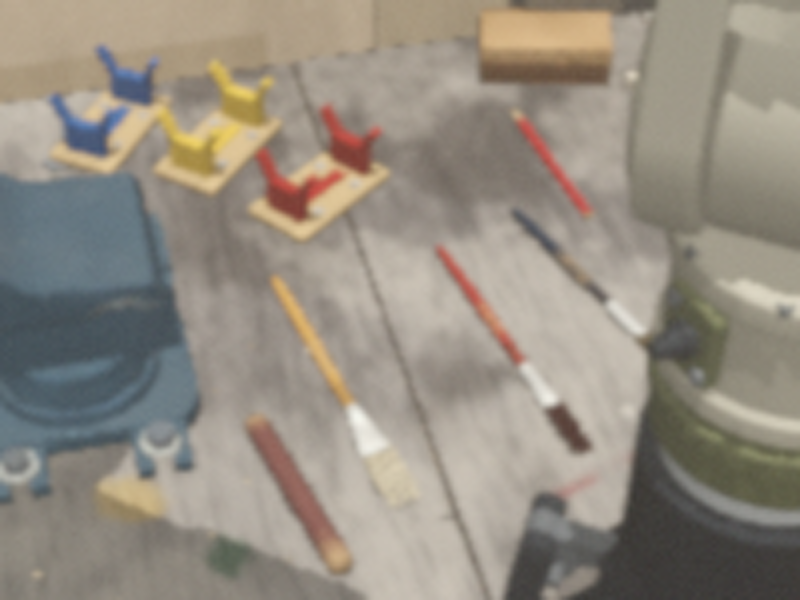

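All three brushes are identified unambiguously (crop 1): yellow with pale bristles, red with dark brown bristles, and navy with brown bristles. The thin red item without a ferrule, at (435,212), is the pencil. Next I'll measure the axes precisely with colour masks, and check the clearances to the wall and vise.

```bash
python3 - <<'E'
from h import *
s=pickle.load(open('side0.pkl','rb')); c=pickle.load(open('scene0.pkl','rb'))
def masks(c):
    h=cv2.cvtColor(c['image'],cv2.COLOR_RGB2HSV); H,S,V=[h[...,i].astype(int) for i in range(3)]
    return dict(red=((H<6)|(H>172))&(S>150)&(V>70), yel=(H>13)&(H<30)&(S>140)&(V>110), blu=(H>100)&(H<130)&(S>90)&(V>25))
for nm,cc in (('side',s),('scene',c)):
    for k,m in masks(cc).items():
        n,l,st,ce=cv2.connectedComponentsWithStats(m.astype('uint8'),connectivity=8)
        for i in range(1,n):
            x,y,w,h,a=st[i]
            if a>12 and (255<x<455 if nm=='side' else 235<x<400) and y>115 and y<275: 
                p=np.argwhere(l==i)[:,::-1].astype(float); q=ray(cc,p,.006)[:,:2]; mu=q.mean(0); u=np.linalg.svd(q-mu,full_matrices=False)[2][0]; t=(q-mu)@u
                print(nm,k,st[i],ce[i].round(1),'z6:',mu.round(3),'ang',np.degrees(np.arctan2(u[1],u[0])).round(1),'ends',(mu+u*t.min()).round(3),(mu+u*t.max()).round(3))
# bench/wall edge, foot corners from crop1
for n,p,z in [('wallA',(330,30),0),('wallB',(640,155),0),('viseflange',(262,205),.01),('vise1',(218,110),.1),('vise1',(218,75),.13),('flB',(70,325),.01)]+[('foot',q,.008) for q in [(408,268),(408,222),(560,276),(398,150),(404,192),(345,92),(360,130)]]:
    print(n,ray(s,(p[0]/4+255-.4,p[1]/4+120-.4),z).round(3))
E
```

```text
side red [361 162   5  22  75] [362.6 172.4] z6: [ 0.563 -0.062] ang -100.0 ends [ 0.572 -0.012] [ 0.555 -0.111]
side red [388 163   6  22  85] [390.2 173.4] z6: [ 0.636 -0.07 ] ang -102.8 ends [ 0.647 -0.02 ] [ 0.625 -0.119]
side red [367 179  18   4  37] [375.3 180.5] z6: [ 0.591 -0.102] ang -5.2 ends [ 0.569 -0.1  ] [ 0.613 -0.104]
side red [424 201  22  26  92] [434.6 212.9] z6: [ 0.709 -0.239] ang -129.0 ends [ 0.745 -0.194] [ 0.671 -0.285]
side red [367 207  13  17  56] [373.  215.3] z6: [ 0.561 -0.241] ang -124.3 ends [ 0.581 -0.211] [ 0.544 -0.266]
side red [355 229   7  10  30] [358.2 233.7] z6: [ 0.518 -0.303] ang -119.8 ends [ 0.526 -0.288] [ 0.51  -0.316]
side yel [357 143  25  23 152] [364.6 156.4] z6: [0.581 0.017] ang -75.0 ends [0.562 0.088] [ 0.591 -0.021]
side yel [381 142  10  23  97] [385.1 153.4] z6: [0.642 0.031] ang -99.9 ends [0.653 0.094] [ 0.632 -0.025]
side yel [312 188  28  30 129] [325.  202.9] z6: [ 0.454 -0.189] ang -124.8 ends [ 0.494 -0.131] [ 0.419 -0.239]
side blu [368 128   8  19  84] [370.8 138. ] z6: [0.615 0.12 ] ang -96.2 ends [0.622 0.182] [0.
[... 805 characters left out ...]
273 158  15  10  72] [279.  162.3] z6: [ 0.585 -0.001] ang -175.3 ends [0.614 0.002] [ 0.566 -0.002]
scene blu [258 142   8   6  22] [261.7 144.5] z6: [0.632 0.101] ang -105.9 ends [0.637 0.12 ] [0.629 0.09 ]
scene blu [244 150  17  13  61] [251.5 157. ] z6: [0.563 0.087] ang -122.9 ends [0.587 0.126] [0.548 0.065]
wallA [[0.522 0.202 0.   ]]
wallB [[0.723 0.01  0.   ]]
viseflange [[ 0.45  -0.057  0.01 ]]
vise1 [[ 0.42  -0.086  0.1  ]]
vise1 [[ 0.419 -0.096  0.13 ]]
flB [[ 0.327 -0.181  0.01 ]]
foot [[ 0.538 -0.129  0.008]]
foot [[ 0.545 -0.078  0.008]]
foot [[ 0.633 -0.142  0.008]]
foot [[0.55  0.011 0.008]]
foot [[ 0.547 -0.042  0.008]]
foot [[0.522 0.092 0.008]]
foot [[0.527 0.038 0.008]]
```

```bash
python3 - <<'E'
from h import *
from rig import manip
from scipy.spatial.transform import Rotation as Ro
c=pickle.load(open('scene0.pkl','rb'))
for p in [(230,150),(350,134),(290,142)]: print(ray(c,p,0).round(3))
w=pickle.load(open('wrist0.pkl','rb'))
R=cv2.Rodrigues(w['rvec'])[0]; print('cam',(-R.T@w['tvec']).round(3), 'tool', Ro.from_quat(manip.get_tool_rot()).as_matrix().round(2).tolist(), 'camz',R[2].round(2),'camx',R[0].round(2))
def down(yaw): # tool x axis at yaw
    return (Ro.from_euler('z',yaw)*Ro.from_euler('x',np.pi)).as_quat()
for yaw in (0,np.pi/2,-np.pi/2,np.pi):
    for P in [(.47,-.25,.3),(.56,-.05,.3)]:
        q=manip.inverse_kinematics(P,down(yaw)); print(yaw,P,None if q is None else np.round(q,2))
E
```

```text
[[0.562 0.175 0.   ]]
[[ 0.839 -0.108  0.   ]]
[[0.697 0.037 0.   ]]
cam [ 0.226 -0.535  0.373] tool [[0.97, 0.26, -0.0], [0.26, -0.97, 0.0], [0.0, -0.0, -1.0]] camz [-0.31 -0.08 -0.95] camx [ 0.26 -0.97 -0.  ]
0 (0.47, -0.25, 0.3) [-0.64  0.22  0.09  1.44  0.    2.5 ]
0 (0.56, -0.05, 0.3) [-0.23  0.28  0.17  1.46  0.    2.91]
1.5707963267948966 (0.47, -0.25, 0.3) [-0.64  0.22  0.09  1.44  0.    0.93]
1.5707963267948966 (0.56, -0.05, 0.3) [-0.23  0.28  0.17  1.46  0.    1.34]
-1.5707963267948966 (0.47, -0.25, 0.3) [-0.64  0.22  0.09  1.44  0.   -2.21]
-1.5707963267948966 (0.56, -0.05, 0.3) [-0.23  0.28  0.17  1.46  0.   -1.8 ]
3.141592653589793 (0.47, -0.25, 0.3) [-0.64  0.22  0.09  1.44  0.   -0.64]
3.141592653589793 (0.56, -0.05, 0.3) [-0.23  0.28  0.17  1.46  0.   -0.23]
```

```bash
cat >> h.py <<'E'
from scipy.spatial.transform import Rotation as Ro
def down(yaw): return (Ro.from_euler('z',yaw)*Ro.from_euler('x',np.pi)).as_quat()
E
python3 - <<'E'
from h import *
from rig import manip
for i,P in enumerate([(.48,-.24,.31),(.53,-.05,.31)]):
    manip.reach(P,down(np.pi)); manip.pause(.2)
    c=manip.capture('wrist'); pickle.dump(c,open(f'w{i+1}.pkl','wb')); cv2.imwrite(f'pics/w{i+1}.png',c['image'][:,:,::-1])
c=manip.capture('scene');pickle.dump(c,open(f'scene1.pkl','wb'));cv2.imwrite(f'pics/scene1.png',c['image'][:,:,::-1])
print(manip.get_t())
E
```

```text
3.2833
```

View pics/w1.png

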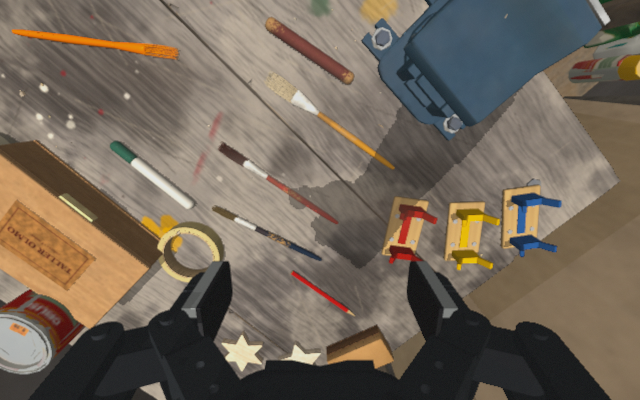

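View pics/w2.png

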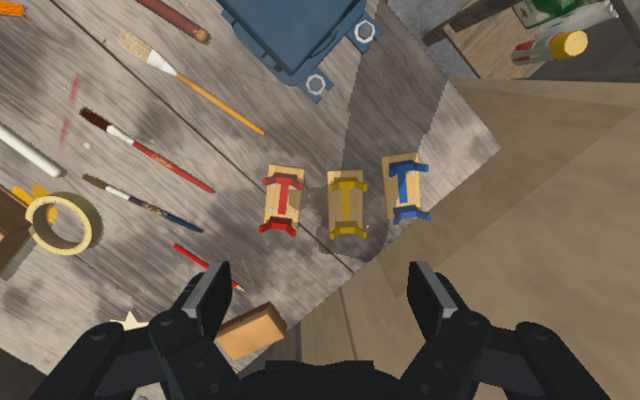

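View pics/scene1.png

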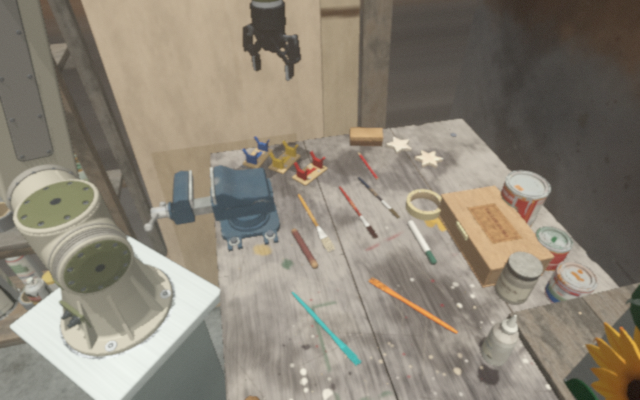

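Both wrist views show the three rests clearly (w2: red (284,200), yellow (347,205), blue (405,187)), with a board behind the table edge near blue. I'll triangulate the board, and measure the brushes and rests from the wrist views.

```bash
python3 - <<'E'
from h import *
L=lambda n:pickle.load(open(n+'.pkl','rb'))
s,c,w1,w2=L('side0'),L('scene1'),L('w1'),L('w2')
a=s['image'][100:220,420-110:420+90,::-1]; b=c['image'][95:215,230:430,::-1]; d=w2['image'][60:320,240:640,::-1]
cv2.imwrite('pics/cr_a.png',np.vstack([cv2.resize(a,(500,300),interpolation=2),cv2.resize(b,(500,300),interpolation=2)])); cv2.imwrite('pics/cr_d.png',cv2.resize(d,(800,520),interpolation=2))
def masks(c):
    h=cv2.cvtColor(c['image'],cv2.COLOR_RGB2HSV); H,S,V=[h[...,i].astype(int) for i in range(3)]
    return dict(red=((H<8)|(H>172))&(S>120)&(V>50), yel=(H>13)&(H<30)&(S>140)&(V>60), blu=(H>100)&(H<130)&(S>90)&(V>20))
for nm,cc in (('w1',w1),('w2',w2)):
    for k,m in masks(cc).items():
        n,l,st,ce=cv2.connectedComponentsWithStats(m.astype('uint8'),connectivity=8)
        for i in range(1,n):
            x,y,w,h,a=st[i]
            if a>40:
                p=np.argwhere(l==i)[:,::-1].astype(float); q=ray(cc,p,.006)[:,:2]; mu=q.mean(0); u=np.linalg.svd(q-mu,full_matrices=False)[2][0]; t=(q-mu)@u
                if mu[0]>.3 and mu[0]<.8 and mu[1]>-.45:print(nm,k,st[i],ce[i].round(0),'z6:',mu.round(3),'ang',np.degrees(np.arctan2(u[1],u[0])).round(1),'ends',(mu+u*t.min()).round(3),(mu+u*t.max()).round(3))
E
```

```text
w1 red [273  24  76  51 680] [309.  49.] z6: [ 0.335 -0.254] ang 59.1 ends [ 0.309 -0.297] [ 0.364 -0.205]
w1 red [573  60  25   9 127] [585.  64.] z6: [0.353 0.112] ang -80.6 ends [0.351 0.127] [0.356 0.097]
w1 red [571  76  20   3  46] [582.  77.] z6: [0.369 0.112] ang 92.6 ends [0.37  0.098] [0.369 0.123]
w1 red [267 176  21  15  94] [277. 184.] z6: [ 0.517 -0.305] ang 56.0 ends [ 0.507 -0.319] [ 0.526 -0.29 ]
w1 red [301 198  37  26 167] [318. 211.] z6: [ 0.56  -0.243] ang 55.2 ends [ 0.541 -0.271] [ 0.58  -0.214]
w1 red [398 205  39  39 557] [412. 219.] z6: [ 0.574 -0.098] ang -37.4 ends [ 0.555 -0.083] [ 0.608 -0.123]
w1 red [389 246  34  18 342] [402. 254.] z6: [ 0.635 -0.107] ang 77.0 ends [ 0.63 -0.13] [ 0.643 -0.073]
w1 red [291 271  58  42 302] [320. 291.] z6: [ 0.706 -0.241] ang 50.9 ends [ 0.668 -0.287] [ 0.745 -0.193]
w1 yel [618  55  22  26 439] [629.  68.] z6: [0.358 0.172] ang 24.8 ends [0.344 0.166] [0.375 0.18 ]
w1 yel [318 113  77  56 487] [356. 141.] z6: [ 0.454 -0.188] ang 55.0 ends [ 0.416 -0.243] [ 0.493 -0.132]
w1 yel [456 208  44  40 677] [472. 222.] z6: [ 0
[... 2427 characters left out ...]
.] z6: [ 0.641 -0.009] ang 87.3 ends [ 0.64  -0.036] [0.642 0.022]
w2 blu [ 233    0   72   52 1963] [271.  19.] z6: [ 0.35  -0.114] ang 70.0 ends [ 0.333 -0.16 ] [ 0.367 -0.067]
w2 blu [317   0  30  20 208] [335.   7.] z6: [ 0.336 -0.033] ang 63.1 ends [ 0.326 -0.053] [ 0.343 -0.021]
w2 blu [340   0  26  30 349] [354.  14.] z6: [ 0.345 -0.008] ang -42.5 ends [0.329 0.006] [ 0.359 -0.022]
w2 blu [389 161  39  42 568] [404. 175.] z6: [0.554 0.074] ang -9.0 ends [0.532 0.077] [0.596 0.067]
w2 blu [394 206  37  18 249] [412. 214.] z6: [0.617 0.091] ang 95.2 ends [0.619 0.063] [0.614 0.119]
w2 blu [167 215  35  17 122] [182. 223.] z6: [ 0.63  -0.267] ang 61.7 ends [ 0.618 -0.289] [ 0.644 -0.24 ]
```

View pics/cr_a.png

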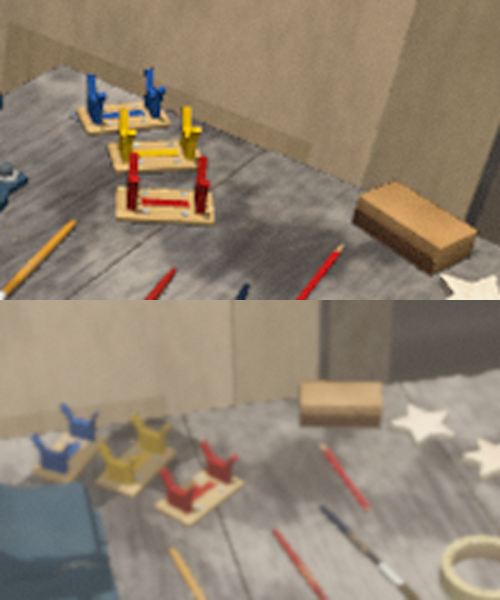

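View pics/cr_d.png

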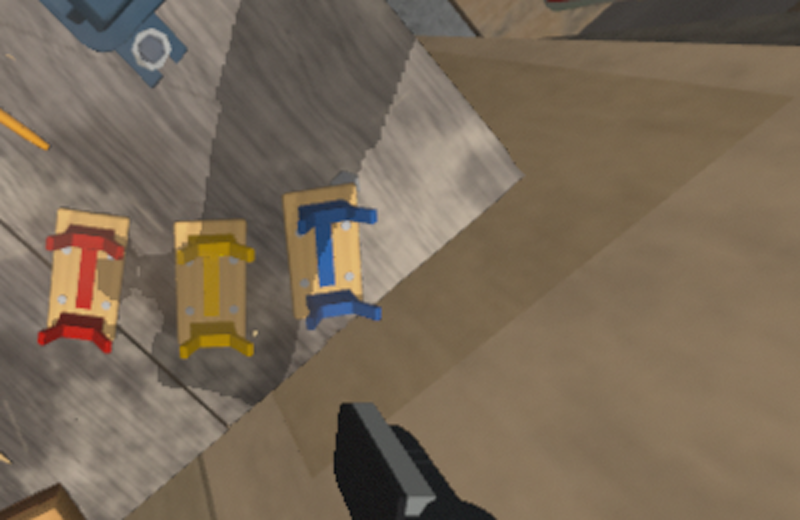

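```bash
python3 - <<'E'
from h import *
L=lambda n:pickle.load(open(n+'.pkl','rb'))
s,c,w1,w2=L('side0'),L('scene1'),L('w1'),L('w2')
def tri(obs):
    A=np.zeros((3,3));b=np.zeros(3)
    for cc,uv in obs:
        p0=ray(cc,uv,0)[0];p1=ray(cc,uv,.1)[0];d=(p1-p0)/np.linalg.norm(p1-p0);M=np.eye(3)-np.outer(d,d);A+=M;b+=M@p0
    X=np.linalg.solve(A,b); return X.round(3),[(proj(cc,X)[0]-uv).round(1).tolist() for cc,uv in obs]
print('band corner',tri([(s,(433,157)),(c,(296,134)),(w2,(400,297))]))
print('band2 s,c',tri([(s,(433,157)),(c,(296,134))]))
print('seam bottom',tri([(c,(323,136)),(w2,(340,287))]))
print('table corner',tri([(s,(337,126.5)),(w2,(500,148))]))
for uv in [(500,148),(352,272),(302,319)]: print('edge w2 z0',ray(w2,uv,0).round(3))
# foot corners in w2 (crop d: /2 + (240,60)) at z=.008
for n,pts in dict(red=[(60,208),(131,215),(119,338),(45,333)],yel=[(174,222),(246,220),(246,350),(180,352)],blu=[(284,194),(356,184),(367,310),(297,318)]).items():
    print(n,ray(w2,np.array(pts)/2+[240,60]-.25,.008)[:,:2].round(3).tolist())
# prong tips at z=.053 : outer tips near/far uprights
for n,pts in dict(red=[(49,242),(121,240),(41,339),(109,349)],yel=[(180,252),(252,256),(183,353),(252,352)],blu=[(300,227),(375,216),(309,325),(378,317)]).items():
    q=ray(w2,np.array(pts)/2+[240,60]-.25,.051)[:,:2]; a=(q[0]+q[1])/2;b=(q[2]+q[3])/2
    print(n,q.round(3).tolist(),'mid',((a+b)/2).round(4),'ang',np.degrees(np.arctan2(*(b-a)[::-1])).round(1),np.linalg.norm(b-a).round(3))
# bristle/handle ends
E
```

```text
band corner (array([ 0.813,  0.1  , -0.055]), [[0.3, 0.5], [-1.4, -0.3], [-1.8, 0.6]])
band2 s,c (array([ 0.807,  0.09 , -0.049]), [[-0.2, 0.4], [-0.0, -0.3]])
seam bottom (array([ 0.773, -0.026, -0.008]), [[-4.3, 2.5], [-5.4, 7.8]])
table corner (array([ 0.52 ,  0.215, -0.005]), [[-1.1, 0.1], [-0.4, 2.5]])
edge w2 z0 [[0.516 0.212 0.   ]]
edge w2 z0 [[ 0.722  0.002 -0.   ]]
edge w2 z0 [[ 0.817 -0.084  0.   ]]
red [[0.536, -0.125], [0.542, -0.073], [0.64, -0.084], [0.635, -0.142]]
yel [[0.547, -0.042], [0.546, 0.011], [0.65, 0.016], [0.652, -0.036]]
blu [[0.526, 0.038], [0.519, 0.09], [0.617, 0.108], [0.623, 0.054]]
red [[0.551, -0.127], [0.549, -0.078], [0.622, -0.136], [0.629, -0.088]] mid [ 0.5878 -0.1074] ang -7.6 0.076
yel [[0.558, -0.038], [0.561, 0.01], [0.633, -0.036], [0.632, 0.014]] mid [ 0.5959 -0.0126] ang 2.3 0.073
blu [[0.541, 0.041], [0.534, 0.091], [0.611, 0.053], [0.605, 0.1]] mid [0.5728 0.0713] ang 8.4 0.072
```

The board's band triangulates to (0.81, 0.10, -0.05), about 12 cm beyond the table edge, so there is room at the blue rest. The measured brush lengths and foot sizes agree with those given. Yellow first.

```bash
cat >> h.py <<'E'
D=np.radians
BR=dict(yel=((.493,-.132),55.,.111),red=((.580,-.214),55.,.106),blu=((.644,-.241),61.7,.096))
RE=dict(red=((.588,-.107),-7.8),yel=((.597,-.0126),2.6),blu=((.572,.072),9.0))
def save(manip,cam,name):
    c=manip.capture(cam); pickle.dump(c,open(name+'.pkl','wb')); cv2.imwrite(f'pics/{name}.png',c['image'][:,:,::-1]); return c
def pick(manip,k):
    e,a,h=BR[k]; u=np.array([np.cos(D(a)),np.sin(D(a))]); g=np.array(e)-(h-.020)*u
    q=down(D(a)+np.pi); print('grip at',g.round(4))
    manip.reach([*g,.13],q); manip.move_l([*g,.03],feed=.15)
    print('contact',manip.move_l([*g,.004],feed=.04,max_force=8), manip.get_ee_pos().round(4))
    manip.clamp(squeeze=30); print('width',manip.get_gripper_width())
    manip.move_l([*g,.15],feed=.12)
def above(manip,k,z=.15):
    r,a=RE[k]; u=np.array([np.cos(D(a)),np.sin(D(a))]); g=np.array(r)+.004*u
    manip.reach([*g,z],down(D(a)+np.pi)); return g
E
python3 - <<'E'
from h import *
from rig import manip
manip.open(); pick(manip,'yel'); print(manip.get_gripper_width())
save(manip,'side','s_y1')
above(manip,'yel'); manip.pause(.1); save(manip,'side','s_y2');save(manip,'wrist','w_y2'); save(manip,'scene','c_y2');print(manip.get_gripper_width(),manip.get_t())
a=cv2.imread('pics/s_y2.png'); b=cv2.imread('pics/c_y2.png')
cv2.imwrite('pics/m_y2.png',np.hstack([cv2.resize(a[60:260,290:490],(400,400)),cv2.resize(b[60:260,190:390],(400,400))]))
E
```

```text
grip at [ 0.4408 -0.2065]
contact False [ 0.4408 -0.2066  0.004 ]
width 0.008931202244986882
0.009409016355151867
0.009007421323523945 9.8917
```

```bash
sleep 1; ls pics
```

```text
c_y2.png
cr_a.png
cr_d.png
crop1.png
crop2.png
m_y2.png
s_y1.png
s_y2.png
scene0.png
scene1.png
side0.png
w1.png
w2.png
w_y2.png
wrist0.png
```

View pics/m_y2.png

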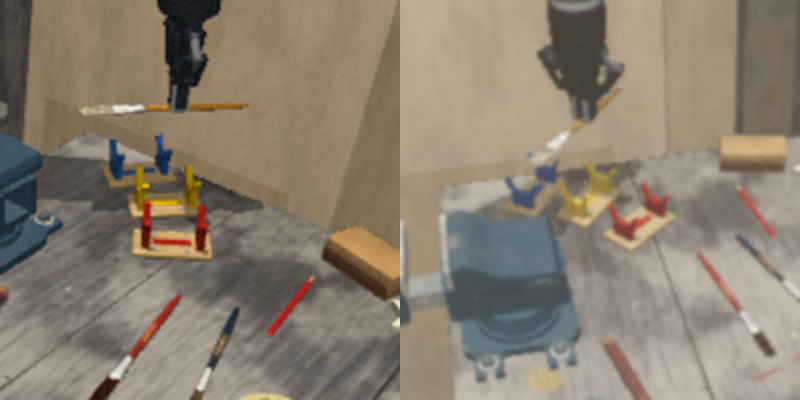

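View pics/w_y2.png

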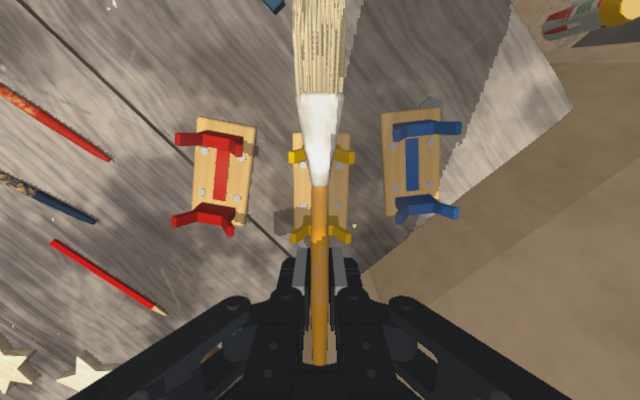

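The brush is held level and in line with the yellow rest. I'll check the yellow rest position again from this wrist view (prong tips at (289,157), (354,158), (293,237), (351,236)), then lower.

```bash
python3 - <<'E'
from h import *
from rig import manip
c=pickle.load(open('w_y2.pkl','rb'))
for n,p in dict(yel=[(289,157),(354,158),(293,237),(351,236)],red=[(177,139),(242,147),(174,223),(232,229)],blu=[(394,134),(461,127),(399,216),(458,213)]).items():
    q=ray(c,p,.051)[:,:2];a=(q[0]+q[1])/2;b=(q[2]+q[3])/2
    print(n,q.round(3).tolist(),((a+b)/2).round(4),np.degrees(np.arctan2(*(b-a)[::-1])).round(1),np.linalg.norm(b-a).round(3))
    p=RE[n][0]; print(proj(c,[*p,.034]).round(1))
E
```

```text
yel [[0.562, -0.04], [0.56, 0.011], [0.631, -0.035], [0.628, 0.014]] [ 0.5953 -0.0124] 3.0 0.068
[[321.2 194.6]]
red [[0.552, -0.127], [0.556, -0.076], [0.622, -0.136], [0.626, -0.087]] [ 0.5889 -0.1067] -8.4 0.071
[[212.6 180.1]]
blu [[0.541, 0.041], [0.533, 0.091], [0.608, 0.053], [0.603, 0.102]] [0.571  0.0718] 9.6 0.069
[[421.3 170.9]]
```

All rest poses agree within 2 mm. Lowering and releasing.

```bash
cat >> h.py <<'E'
def place(manip,k):
    r,a=RE[k]; u=np.array([np.cos(D(a)),np.sin(D(a))]); g=np.array(r)+.004*u
    manip.move_l([*g,.06],feed=.12)
    print('contact',manip.move_l([*g,.0385],feed=.04,max_force=6),manip.get_ee_pos().round(4))
    manip.open(); manip.pause(.2); manip.move_l([*g,.16],feed=.12); print(manip.get_t())
E
python3 - <<'E'
from h import *
from rig import manip
place(manip,'yel'); pick(manip,'red'); save(manip,'side','s_r1'); save(manip,'scene','c_r1'); save(manip,'wrist','w_r1'); print(manip.get_gripper_width(),manip.get_t())
a=cv2.imread('pics/s_r1.png'); b=cv2.imread('pics/c_r1.png')
cv2.imwrite('pics/m_r1.png',np.hstack([cv2.resize(a[60:260,290:490],(400,400)),cv2.resize(b[60:260,210:410],(400,400))]))
E
```

```text
contact True [ 0.6004 -0.0123  0.0382]
13.4333
grip at [ 0.5307 -0.2844]
contact False [ 0.5307 -0.2845  0.004 ]
width 0.009171959288361252
0.009398964888758908 18.4917
```

View pics/m_r1.png

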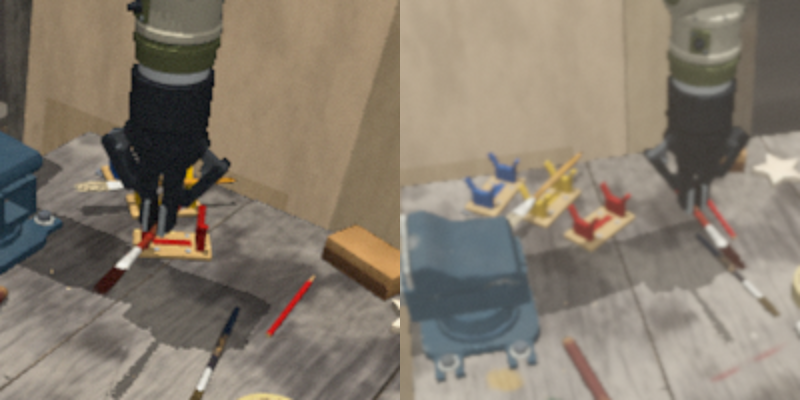

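Yellow lies in its notches (right half, about (545,190)) and red is held. Next I'll place red and pick up blue.

```bash
python3 - <<'E'
from h import *
from rig import manip
above(manip,'red'); save(manip,'wrist','w_r2'); place(manip,'red'); pick(manip,'blu'); above(manip,'blu'); manip.pause(.1); save(manip,'side','s_b1'); save(manip,'scene','c_b1'); save(manip,'wrist','w_b1'); print(manip.get_gripper_width(),manip.get_t())
a=cv2.imread('pics/s_b1.png'); b=cv2.imread('pics/c_b1.png')
cv2.imwrite('pics/m_b1.png',np.hstack([cv2.resize(a[60:260,290:490],(400,400)),cv2.resize(b[60:260,190:390],(400,400))]))
E
```

```text
contact True [ 0.5914 -0.1074  0.0382]
23.35
grip at [ 0.608  -0.3079]
contact False [ 0.608  -0.3079  0.004 ]
width 0.009250789144505835
0.009007545796240246 30.0167
```

View pics/m_b1.png

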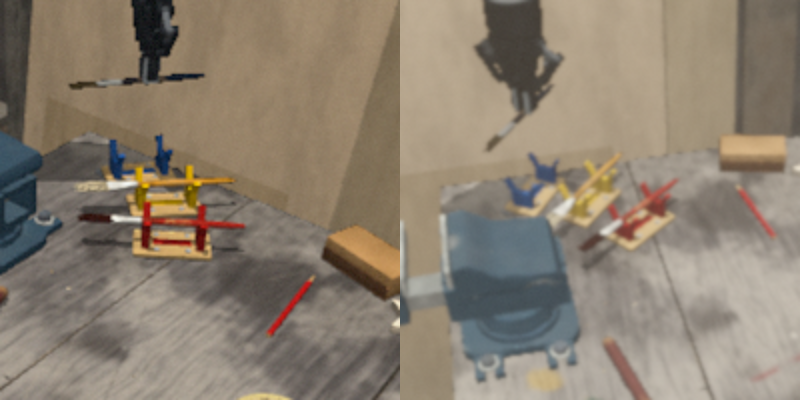

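View pics/w_b1.png

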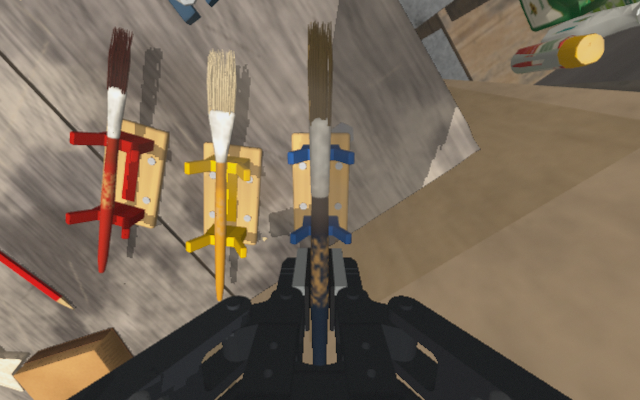

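Red and yellow lie in both notches, and blue is centred over its rest. Placing blue, then backing off and measuring all three.

```bash
python3 - <<'E'
from h import *
from rig import manip
place(manip,'blu'); manip.reach((.53,-.05,.31),down(np.pi)); manip.pause(.3)
c=save(manip,'wrist','w_f'); s=save(manip,'side','s_f'); d=save(manip,'scene','c_f'); print(manip.get_t(),manip.get_gripper_width())
cv2.imwrite('pics/w_fc.png',cv2.resize(c['image'][60:300,200:520,::-1],(800,600),interpolation=2))
a=s['image'][:,:,::-1]; b=d['image'][:,:,::-1]
cv2.imwrite('pics/m_f.png',np.hstack([cv2.resize(a[100:250,300:450],(400,400)),cv2.resize(b[100:250,210:360],(400,400))]))
E
```

```text
contact True [0.5754 0.0726 0.0381]
33.5583
34.825 0.08520565176710518
```

View pics/w_fc.png

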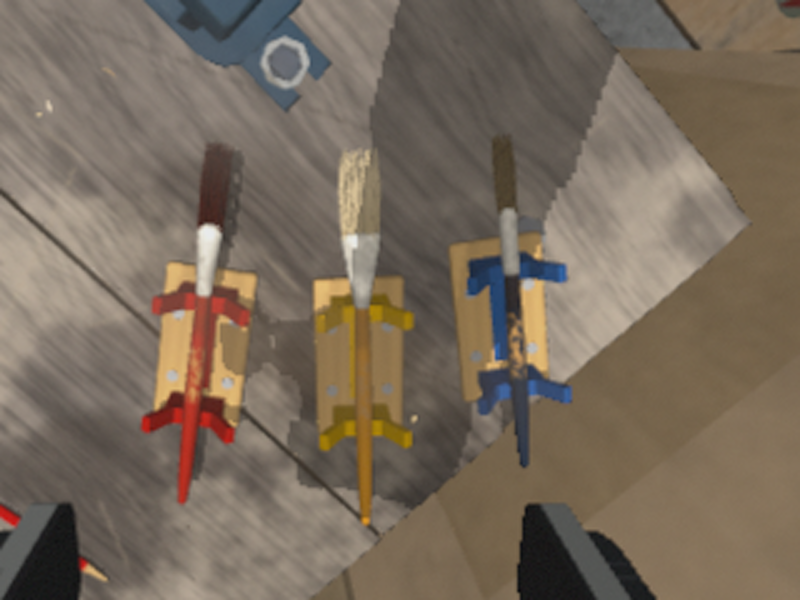

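View pics/m_f.png

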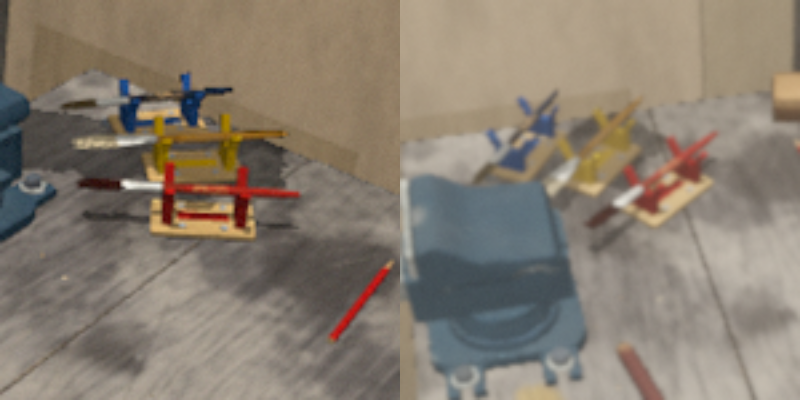

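```bash
python3 - <<'E'
from h import *
c=pickle.load(open('w_f.pkl','rb'))
for n,h,t,f in [('red',(183,500),(218,145),(204,296)),('yel',(366,523),(358,150),(363,304)),('blu',(525,465),(503,137),(512,275))]:
    q=ray(c,np.array([h,t,f])/2.5+[200,60]-.3,.039)[:,:2]; r,a=RE[n]; u=np.array([np.cos(D(a)),np.sin(D(a))]); v=np.array([-u[1],u[0]])
    e=(q[0]-q[2]); L=BR[n][2]; o=q[0]-L*e/np.linalg.norm(e)
    print(n,'len',np.linalg.norm(q[0]-q[1]).round(3),'handle',np.linalg.norm(e).round(3),'along',((o-r)@u).round(4),'across',((o-r)@v).round(4),'ang',(np.degrees(np.arctan2(e[1],e[0]))-a).round(1))
s0=pickle.load(open('side0.pkl','rb'))['image'].astype(int);s1=pickle.load(open('s_f.pkl','rb'))['image'].astype(int)
for n,(x,y,w,h) in dict(pencil=(420,195,32,35),dowel=(255,200,42,42),marker=(335,270,58,58)).items(): print(n,'mean diff',np.abs(s0-s1)[y:y+h,x:x+w].mean().round(1))
E
```

```text
red len 0.208 handle 0.127 along -0.0175 across -0.0004 ang -0.1
yel len 0.22 handle 0.138 along -0.0166 across -0.0 ang -0.3
blu len 0.189 handle 0.116 along -0.0149 across -0.0002 ang -0.2
pencil mean diff 5.9
dowel mean diff 10.0
marker mean diff 7.6
```

```bash
python3 - <<'E'
from h import *
a=pickle.load(open('side0.pkl','rb'))['image'][190:335,250:460,::-1];b=pickle.load(open('s_f.pkl','rb'))['image'][190:335,250:460,::-1]
cv2.imwrite('pics/cmp.png',cv2.resize(np.hstack([a,b]),(798,276)))
from rig import manip
print(manip.hand_in(),manip.get_t())
E
```

```text
the job is handed in; nothing more can be done
the job is handed in; nothing more can be done
```

View pics/cmp.png

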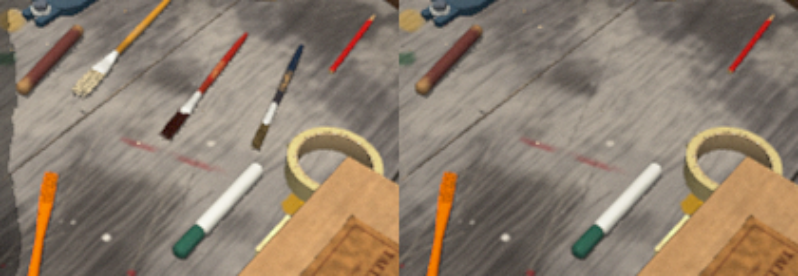

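All three brushes are lying in both notches of the rest of their own colour, and I handed the job in at about 35 s of the 80 s allowed.

- **Placement:** in the last wrist view each brush's origin is 15–18 mm from its rest's centre along the length (limit 35 mm). Each is less than 1 mm off the centre line and within 0.3° of the rest's direction.
- **Height:** I did not measure it separately. The side and scene views show the brushes seated in the notches, and contact on lowering came with the fingertips at 38 mm, about 4 mm above the brush's underside and so at the 34 mm notch floor.
- **Things left alone:** the pencil, marker and dowel look unmoved in the before-and-after side views. I viewed that comparison only after handing in. Before that I had only a pixel difference over each (dowel largest), which I put down to noise and shadow.
- **Robot:** the gripper was open and well above everything at hand-in.

No check failed. My one early disagreement was that the board behind the table first looked to stand at the table's edge, close to the blue rest; triangulating it put it about 12 cm beyond.

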